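# Zero the tile straightness gauge on its setting bar

## Robot

A 6-joint arm with a two-finger parallel gripper is mounted at the origin on the work surface. World frame = base frame: x ahead of the robot, y to its left, z up, the work surface at z = 0. Lengths are in m, angles in degrees, forces in N, time in s.
With the tool pointing down it reaches from about 0.25 to 0.85 m from the base axis. Payload 12.5 kg.
Tool frame: the origin (TCP) lies at the very end of the fingers, on their centre line; the grasp point (between the pads) lies 19 mm behind it; z points along the fingers, y is the line along which they close (so a half turn about z gives the same grasp; the last joint's range is limited). The gripper opens to 93 mm and grips with 3 to 60 N. Pads are 15 mm wide; open, the fingers measure 128 mm over their backs; the gripper's body (75 mm by 188 mm) begins 65 mm behind the grasp point.
Start: joints at [58.235, 20.094, 94.641, -0, 65.266, -4.847], TCP at [0.249, 0.49, 0.219] pointing down, gripper open.
Joint ranges: [-157.81, 157.81], [-45, 120.19], [0.68, 151.7], [-89.99, 269.99], [4.06, 180], [-164.3, 164.3]. Speed limits (degrees/s): [127.2, 127.2, 159.86, 180, 180, 180].

## Interface

Orientations are given as [roll, pitch, yaw] about the fixed x, y, z axes, in that order (R = Rz(yaw) Ry(pitch) Rx(roll)).
In Python, from bench import manip gives the robot as it stands.
- The arm moves only by the tool servo_tool, never from a script. Its argument "increments" is a list of rows, each a list of 7 numbers: the closure, from 0 (fully open) to 1 (shut), then the shift along the world's x, y, z in m, then the turn, a rotation vector about the world's x, y, z in degrees. A call has exactly 5 rows; each row is the pose to reach, as a shift and turn from the pose commanded when the call began; what a row does not reach only later rows make up. A row lasts 1/8 s, in which the tool goes at most 62.5 mm and 10.7 degrees, less where a joint would pass 70% of its speed; a pose out of reach is approached as far as the arm can. A call with a gripper value outside its range is refused whole. The fingers move at their own pace and stop on an object; "newtons" is the grip in N (left out, the last holds). Time passes only in rows, so rows that repeat a pose let the fingers close, or fill a call up. It gives the time, the measured TCP pose, the force, the opening and the grip force at its end, in the units of the state.
- manip.get_obs(): the state, without advancing time (a new reading comes with each control period).
- manip.get_image(name): name is "scene" or "top" or "wrist"; returns a dict with "image" (420x560x3 uint8, red, green, blue), "depth" (420x560 float32, m along the optical axis (not along the pixel's ray), 0 where there is no reading), "K" (3x3 intrinsics, pixels), "pose" (4x4, takes a point from camera to world coordinates). Camera axes: x right, y down, z forward; pixel columns grow to the right and rows downward; lengths in m; the calibration is good to about 2 mm. A picture is of the moment at which its call begins.
- manip.job_done(): hands the job in; it is judged then, once.
The state is a dict: "clock": time; "joint_positions": joint angles; "qvel": joint speeds; "joint_efforts": joint torques, N m; "position": TCP position; "tcp_rot": TCP orientation; "force": force on the tool from outside, world axes, zero at the start; "ft_torque": the same for the moment, N m; "width": opening from 0.0 (shut) to 1.0 (fully open); "finger_force": force on a finger pad.
Only numpy, scipy, OpenCV 4.12 (cv2) and the standard library are available. Lean on these libraries where they do the work, as an engineer would, in place of code of your own. Each camera call takes 0.05 s, during which the arm holds its last target. There are 200 camera calls.

## Task

Before checking border tiles, zero the straightness gauge: swing the steel setting bar round on the granite plate until it lies home, flat on the plate, against both side pins and the end pin, where it presses in the dial gauge's plunger. Then, with the bar left there, turn the dial's bezel until its zero mark stands right under the pointer, and let go. Leave the tiles, tools and other things where they lie.

Things in the scene. Friction and masses are not known exactly. Their poses are not given: they have to be found in the camera images.
- gauge: The straightness gauge, fixed: dark granite plate 290 (x) x 310 (y) x 25 mm thick, carrying three steel pins and a dial gauge that lies flat, face up. Origin: centre of the plate's underside, on the bench; +x from the bar's side towards the dial, +y along the line of the two side pins, z up.
- corner (a point): Point on the plate's top, axes as the gauge's. The bar's origin lies here when the bar is home: the bar then covers x -26 to 0 and y 0 to 220 mm from this point, its long face (x = 0) touching both side pins, its end (y = 0) touching the end pin.
- side_pin_1 (a point): Top centre of the first side pin: steel dowel 12 mm in diameter, standing 24 mm above the plate, its axis 6 mm in +x and 30 mm in +y from corner.
- side_pin_2 (a point): Top centre of the second side pin, a like dowel, 6 mm in +x and 190 mm in +y from corner.
- end_pin (a point): Top centre of the end pin, a like dowel, 13 mm in -x and 6 mm in -y from corner.
- plunger_tip (a point): Tip of the dial gauge's plunger (ball 8 mm in diameter, axis 12 mm above the plate, 110 mm in +y from corner, pointing to -x). Out, it stands 6 mm to the -x side of the side pins' line; the home bar presses it in by 6 mm against a light spring (under 1 N), and stays by its own weight. A clamp block (16 x 26 x 20 mm high) holds its stem 30 mm in +x from the pins' line.
- bar: Steel setting bar, 26 x 220 x 20 mm high, about 0.85 kg, loose, flat on the plate, swung away from the dial by 0.25 to 0.55 rad with one end near the end pin. Origin: a bottom corner, at the end-pin end, on the long face towards the dial; the bar reaches 220 mm in +y, 26 mm in -x and 20 mm up from it. Home, its axes are parallel to the gauge's.
- bar_a (a point): Point on the bar's long dial-side face, 30 mm from the end-pin end, 10 mm up: meets the first side pin.
- bar_b (a point): Point on the bar's long dial-side face, 190 mm from the end-pin end, 10 mm up: meets the second side pin.
- dial_centre (a point): On the dial's vertical axis, at the height of the bezel's top (59.5 mm above the bench); 85 mm in +x and 110 mm in +y from corner. Bezel: serrated steel ring 60 mm in outside diameter, 12.5 mm tall; under it the gauge body, 54 mm in diameter. Bezel and white face turn as one, either way without stops, against 0.05 N m of friction, and stay as left. The pointer does not follow them.
- zero_mark (a point): The zero mark, on the dial face 20 mm from the axis: the one broad, long black bar (4 mm wide, 8.5 mm long, radial); the 19 other marks are thin and short. It turns with the bezel.
- pointer_tip (a point): On the pointer, 20 mm from the axis, at its long thin end (the other end is a short broad tail). The pointer turns only with the plunger: clockwise from above, one turn for 10 mm, so it moves while the bar is pressed home and stands still once the bar rests.
- sample_tile: Bystander: fired clay relief tile 65 x 65 x 12 mm lying on the plate, beside the dial. Origin: centre of its underside.
- border_tile: Bystander: long clay relief tile 60 x 180 x 14 mm on the bench, on the gauge's -y side. Origin: centre of its underside.
- brush: Bystander: wooden bench brush about 60 x 205 x 22 mm, lying on its side on the bench, on the gauge's +y side. Origin: in the middle of its back, on the bench.
- mug: Bystander: white mug, 80 mm wide, 85 mm tall, beyond the gauge. Origin: centre of its underside.
- bowl: Bystander: terracotta bowl, 130 mm wide, 50 mm tall. Origin: centre of its underside.
- press_mould: Bystander: wood-cased plaster tile mould 150 x 150 x 45 mm. Origin: centre of its underside.
- wood_rib: Bystander: small wooden rib 50 x 110 x 12 mm. Origin: centre of its underside.
There are look-alikes about, which are no part of the job. What is meant by the bar is not purple, and is the smaller of those in its own colour.

How it is judged (in metres and radians):
On the way, in this order (a step that is already met when the one before it is completed fails the run):
1. the bar lies home: flat on the plate, against both side pins and the end pin (x of each of bar_a, bar_b in the frame of corner above -0.002 m and y of bar in the frame of corner between -0.003 and 0.003 m and z of bar in the frame of corner below 0.003 m and angle between bar's own z axis and vertical below 0.03 rad and linear speed of bar below 0.01 m/s), for 0.3 s.
2. with the bar still home, the zero mark stands under the pointer (all of step 1 and horizontal distance between pointer_tip and zero_mark below 0.002 m), for 0.3 s.
At the end, for the whole second after the job is handed in: The bar lies flat and still on the plate with its long face within 2 mm of both side pins and its end within 3 mm of the end pin, and the zero mark on the dial is within 2 mm of the pointer's tip (measured 20 mm from the axis, about 6 degrees) (all of step 2); the robot touches nothing.
It fails at once if a bystander (tile, brush, mug, bowl, mould or rib) was shifted by more than 25 mm (distance of any of sample_tile, border_tile, brush, mug, bowl, press_mould, wood_rib from where it was at the start of the episode above 0.025 m).
It also fails if it takes over 64 s, if anything falls off the work surface, if the arm or the gripper's body presses on something with over 40 N, if the wrist force passes 120 N, or if a joint passes its speed limit or range.

## Working session

There is one attempt and no reset: what is moved stays moved. The work goes in short steps, Python scripts to look and compute and a tool call to move; the robot and the scene stay as the last step left them, time stands still between calls to the robot, and variables do not carry over. Pictures are saved under pics/ and viewed, at most 10 in all, crops included, and the job is handed in when it is done.

Besides the shell and the picture viewer there is one more tool, called by a JSON object that holds its "fn" and its "kwargs", one argument or row to a line. servo_tool: Moves the arm, as the interface text tells. Its arguments: {"type":"object","properties":{"increments":{"type":"array"},"newtons":{"type":"number"}},"required":["increments"]}

```bash
mkdir -p pics; cat > h.py <<'E'
import numpy as np,cv2
from bench import manip
def shot(n,f=None):
    d=manip.get_image(n)
    if f: cv2.imwrite('pics/'+f,d['image'][:,:,::-1])
    return d
def cloud(d):
    K=d['K'];z=d['depth'];v,u=np.indices(z.shape)
    P=np.stack([(u-K[0,2])/K[0,0]*z,(v-K[1,2])/K[1,1]*z,z],-1)
    return P@d['pose'][:3,:3].T+d['pose'][:3,3]
E
python3 - <<'E'
from h import *
for n in ['top','scene']:
    d=shot(n,n+'0.png'); np.savez(n+'0.npz',**d)
    print(n,d['K'],d['pose'])
print(manip.get_obs())
E
```

```text
top [[488.35876372   0.         282.59890024]
 [  0.         488.35876372 215.27481994]
 [  0.           0.           1.        ]] [[-1.92084779e-02 -9.97743514e-01  6.43344027e-02  4.81932722e-01]
 [-9.99815390e-01  1.91988431e-02 -7.68027617e-04  2.39908310e-03]
 [-4.68851531e-04 -6.43372786e-02 -9.97928101e-01  1.64804919e+00]
 [ 0.00000000e+00  0.00000000e+00  0.00000000e+00  1.00000000e+00]]
scene [[437.88064689   0.         286.99613416]
 [  0.         437.88064689 213.07792515]
 [  0.           0.           1.        ]] [[-6.13329046e-03  6.12984829e-01 -7.90070871e-01  1.58459625e+00]
 [ 9.99915912e-01  1.27870547e-02  2.15866182e-03 -5.92706565e-04]
 [ 1.14259064e-02 -7.89991196e-01 -6.13011712e-01  8.83732414e-01]
 [ 0.00000000e+00  0.00000000e+00  0.00000000e+00  1.00000000e+00]]
{'clock': 0.1, 'joint_positions': array([ 5.82358876e+01,  2.01209363e+01,  9.46716095e+01, -2.53349976e-03,
        6.52675489e+01, -4.84593410e+00]), 'qvel': array([-0.0443199 , -0.05816586, -0.04472347, -0.03424532, -0.10426376,
       -0.02761665]), 'joint_efforts': array([ 2.52262478e-03, -4.98028994e+01, -2.85708243e+01,  7.01569975e-02,
        2.38646404e-02, -2.90810635e-05]), 'position': array([0.24880854, 0.49015965, 0.21816938]), 'tcp_rot': array([-1.79939926e+02, -2.78483461e-03,  1.53082881e+02]), 'force': array([ 0.20708884, -0.6478899 ,  0.18184931]), 'ft_torque': array([-0.0986668 ,  0.00895413, -0.00443794]), 'finger_force': 0.0, 'width': 0.9989837973595481}
```

View pics/top0.png

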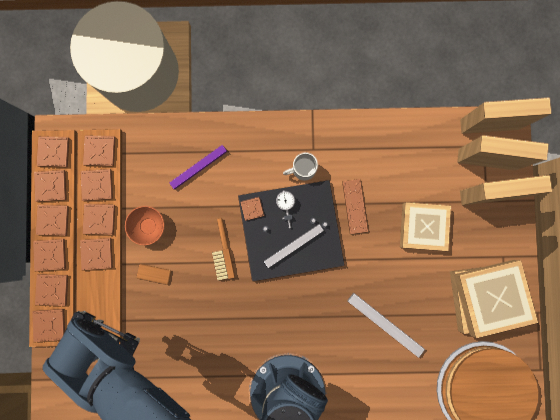

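View pics/scene0.png

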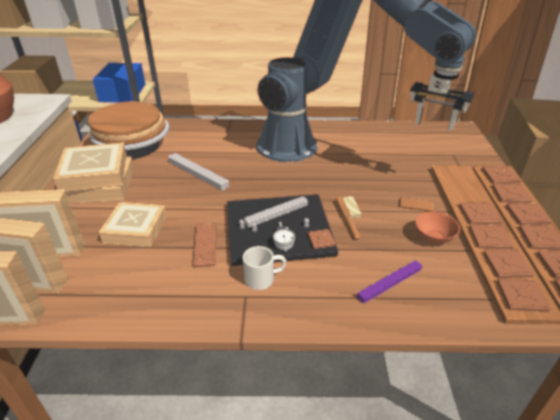

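The top view shows the plate with its corners near (240,196), (330,182), (345,267) and (252,281), and the dial at (285,200). The bar runs from (265,264) to (324,228), with pins near (265,229), (313,220) and (326,225). The larger grey bar at (386,325) is the decoy.

```bash
python3 - <<'E'
from h import *
d=dict(np.load('top0.npz'));P=cloud(d);im=d['image'].astype(int)
roi=np.zeros(P.shape[:2],bool);roi[170:295,225:360]=1
pl=roi&(abs(P[...,2]-.025)<.006)&(im.max(2)<75)
r=cv2.minAreaRect(P[pl][:,:2].astype(np.float32));print('plate',r,pl.sum(),np.median(P[pl][:,2]),cv2.boxPoints(r))
bar=roi&(P[...,2]>.037)&(P[...,2]<.053)&(im.min(2)>110)
n,l,s,c=cv2.connectedComponentsWithStats(bar.astype(np.uint8))
for i in range(1,n):
    if s[i,4]>20:
        q=P[l==i];r=cv2.minAreaRect(q[:,:2].astype(np.float32));print(s[i],c[i],q.mean(0),r)
w=shot('wrist');o=manip.get_obs()
from scipy.spatial.transform import Rotation as R
T=np.eye(4);T[:3,:3]=R.from_euler('xyz',o['tcp_rot'],degrees=True).as_matrix();T[:3,3]=o['position']
print(np.linalg.inv(T)@w['pose'],w['K'])
E
```

```text
plate ((0.5368772745132446, -0.02546316385269165), (0.29005905985832214, 0.30814212560653687), 8.451435089111328) 5725 0.025393435092093464 [[ 0.37077868  0.10561967]
 [ 0.41606665 -0.19917628]
 [ 0.70297587 -0.156546  ]
 [ 0.6576879   0.14824995]]
[264 225  59  43 502] [292.87450199 245.97410359] [ 0.48391496 -0.03061371  0.04552846] ((0.48441722989082336, -0.03203987330198288), (0.025501128286123276, 0.2184002697467804), 32.53041458129883)
[[-5.44802566e-05 -9.53595299e-01 -3.01091352e-01  8.66446379e-02]
 [ 9.99999758e-01 -2.60831015e-04  6.45143026e-04 -7.04107059e-05]
 [-6.93739320e-04 -3.01091244e-01  9.53595083e-01 -1.66431302e-01]
 [ 0.00000000e+00  0.00000000e+00  0.00000000e+00  1.00000000e+00]] [[351.07172238   0.         283.05828097]
 [  0.         351.07172238 211.68037732]
 [  0.           0.           1.        ]]
```

{"fn": "servo_tool", "kwargs": {
  "increments": [
    [0.3,0.03,-0.05,0,0,0,-6],
    [0.3,0.06,-0.1,0,0,0,-12],
    [0.3,0.09,-0.16,0,0,0,-18],
    [0.3,0.12,-0.21,0,0,0,-24],
    [0.3,0.14,-0.26,0,0,0,-30]
  ]
}}

```text
clock: 0.78
position: [0.3898, 0.2285, 0.2186]
tcp_rot: [180.0, 0.0, 122.9]
force: [0.1, 1.0, -0.3]
width: 0.701
finger_force: 0.0
```

{"fn": "servo_tool", "kwargs": {
  "increments": [
    [0.3,0.03,-0.05,0,0,0,0],
    [0.3,0.06,-0.11,0,0,0,0],
    [0.3,0.09,-0.17,0,0,0,0],
    [0.3,0.12,-0.23,0,0,0,0],
    [0.3,0.14,-0.28,0.0,0,0,0]
  ]
}}

```text
clock: 1.4
position: [0.5276, -0.047, 0.2185]
tcp_rot: [180.0, -0.0, 123.1]
force: [0.8, 0.5, 0.7]
width: 0.7
finger_force: 0.0
```

{"fn": "servo_tool", "kwargs": {
  "increments": [
    [0.3,0,-0.03,0.01,0,0,0],
    [0.3,0,-0.03,0.01,0,0,0],
    [0.3,0,-0.03,0.01,0,0,0],
    [0.3,0,-0.03,0.01,0,0,0],
    [0.3,0,-0.03,0.01,0,0,0]
  ]
}}

```text
clock: 2.02
position: [0.5269, -0.0741, 0.2285]
tcp_rot: [-180.0, -0.0, 123.2]
force: [0.5, -0.1, 0.7]
width: 0.7
finger_force: 0.0
```

```bash
python3 - <<'E'
from h import *
d=shot('wrist','w1.png');np.savez('w1.npz',**d)
o=manip.get_obs();print(o['clock'],o['position'],o['tcp_rot'],o['width'])
E
```

```text
2.075 [ 0.52694111 -0.07424242  0.22856671] [-1.79994797e+02 -7.37031879e-03  1.23139196e+02] 0.7024070647847486
```

View pics/w1.png

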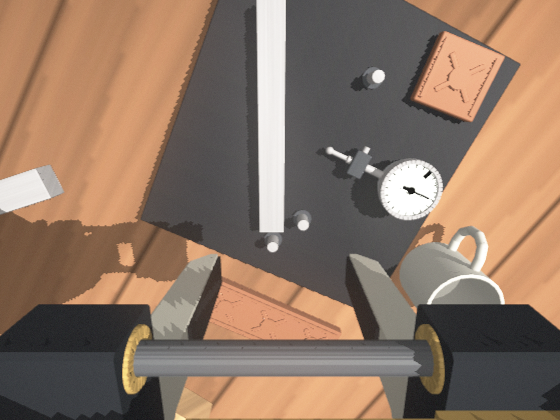

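The wrist view shows side pin 2 at (376,76), side pin 1 at (303,218), the end pin at (272,244) and the dial at (411,189). The pointer's thin end is at about (430,198) and the zero mark at about (429,174). The bar's end is at (272,232).

```bash
cat >> h.py <<'E'
def ray(d,uv,z):
    K=d['K'];v=d['pose'][:3,:3]@np.array([(uv[0]-K[0,2])/K[0,0],(uv[1]-K[1,2])/K[1,1],1]);o=d['pose'][:3,3]
    return o+v*(z-o[2])/v[2]
E
python3 - <<'E'
from h import *
d=dict(np.load('w1.npz'));P=cloud(d);im=d['image'].astype(int)
def comp(m):
    n,l,s,c=cv2.connectedComponentsWithStats(m.astype(np.uint8))
    for i in range(1,n):
        if s[i,4]>30: yield l==i,s[i],c[i]
z=P[...,2]
m=np.zeros(z.shape,bool);m[0:255,150:520]=1
for t,lo,hi in (('pin',.0465,.052),('dial',.053,.063),('bar',.042,.0462)):
    for k,s,c in comp(m&(z>lo)&(z<hi)):
        q=P[k];print(t,s,c.round(1),q.mean(0).round(4),cv2.minAreaRect(q[:,:2].astype(np.float32)))
p1,p2,e=[ray(d,u,.049)[:2] for u in ((303,218),(376,76),(272,244))]
dc=ray(d,(411,189),.0595)[:2]
print(p1,p2,e,dc)
ey=(p2-p1)/np.linalg.norm(p2-p1);ex=np.array([ey[1],-ey[0]])
print('len',np.linalg.norm(p2-p1),'yaw',np.degrees(np.arctan2(ex[1],ex[0])))
c=p1-.006*ex-.03*ey
for q in(e,dc):print((q-c)@ex,(q-c)@ey)
print('corner',c)
cv2.imwrite('pics/dial1.png',cv2.resize(d['image'][150:228,370:452,::-1],None,fx=7,fy=7,interpolation=3))
E
```

```text
pin [371  70  14  13 138] [377.9  76. ] [0.5401 0.0638 0.0493] ((0.5400623083114624, 0.06388057768344879), (0.011340307071805, 0.010458353906869888), 32.663150787353516)
pin [298 219  11  11  98] [303.1 224.2] [ 0.5636 -0.0935  0.0493] ((0.5635450482368469, -0.09375935792922974), (0.010503607802093029, 0.011145953088998795), 34.2927360534668)
pin [471 229  10   8  32] [474.3 231.4] [ 0.7188 -0.0018  0.0494] ((0.719322144985199, -0.002128202933818102), (0.009654680266976357, 0.004315317142754793), 87.58723449707031)
pin [268 241  11  11  98] [272.6 245.9] [ 0.5501 -0.1317  0.0492] ((0.5501716136932373, -0.13188423216342926), (0.010901265777647495, 0.010855378583073616), 14.879006385803223)
dial [ 379  159   64   61 2993] [410.7 188.8] [ 0.6294 -0.0027  0.0585] ((0.630001962184906, -0.0028885193169116974), (0.05950738862156868, 0.06038050726056099), 79.48088836669922)
dial [474 231  12  14  96] [478.9 236.5] [ 0.7203 -0.0034  0.0584] ((0.7204086184501648, -0.003824036568403244), (0.012947737239301205, 0.007443494163453579), 68.01171875)
bar [ 257    0   29  232 5340] [271.2 111.3] [ 0.4764 -0.0192  0.0452] ((0.4822465777397156, -0.028406605124473572), (0.02614692971110344, 0.21695546805858612), 32.74703598022461)
bar [347 146  25  33 396] [359.4 162.5] [ 0.5751 -0.0097  0.045 ] ((0.5753288269042969, -0.008383609354496002), (0.018246572464704514, 0.0318274050951004), 8.786715507507324)
[ 0.55970672 -0.08806407] [0.5386286  0.06294252] [ 0.54844574 -0.13025049] [ 0.62926349 -0.0026031 ]
len 0.15247057742376086 yaw 7.9462375743340585
-0.010984868752123674 -0.010224596072508904
0.08670335862500933 0.10502459363539195
corner [ 0.55791164 -0.11860548]
```

View pics/dial1.png

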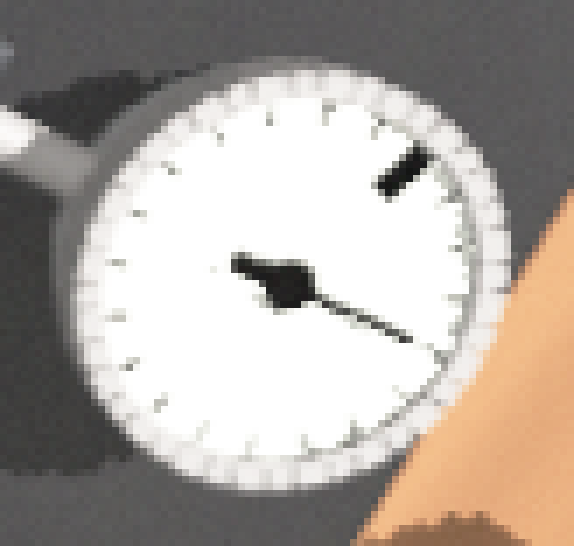

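{"fn": "servo_tool", "kwargs": {
  "increments": [
    [0.3,-0.005,0.004,-0.03,0,0,0],
    [0.3,-0.013,0.01,-0.08,0,0,0],
    [0.3,-0.026,0.019,-0.13,0,0,0],
    [0.3,-0.026,0.019,-0.15,0,0,0],
    [0.3,-0.026,0.019,-0.15,0,0,0]
  ]
}}

```text
clock: 2.7
position: [0.5003, -0.0555, 0.0776]
tcp_rot: [-179.9, -0.1, 123.1]
force: [0.6, -0.0, 0.2]
width: 0.698
finger_force: 0.0
```

{"fn": "servo_tool", "kwargs": {
  "increments": [
    [0.3,0,0,-0.02,0,0,0],
    [0.3,0,0,-0.045,0,0,0],
    [0.3,0,0,-0.045,0,0,0],
    [0.3,0,0,-0.045,0,0,0],
    [0.3,0,0,-0.045,0,0,0]
  ]
}}

```text
clock: 3.32
position: [0.5017, -0.056, 0.0348]
tcp_rot: [179.9, 0.1, 123.1]
force: [0.1, 0.3, 0.2]
width: 0.701
finger_force: 0.0
```

{"fn": "servo_tool", "kwargs": {
  "increments": [
    [0.8,0,0,-0.005,0,0,0],
    [0.8,0,0,-0.005,0,0,0],
    [0.8,0,0,-0.005,0,0,0],
    [0.8,0,0,-0.005,0,0,0],
    [0.8,0,0,-0.005,0,0,0]
  ],
  "newtons": 25
}}

```text
clock: 3.95
position: [0.501, -0.056, 0.0287]
tcp_rot: [-180.0, 0.0, 123.1]
force: [-0.3, -0.6, -0.1]
width: 0.278
finger_force: 25.0
```

```bash
cat > bar.py <<'E'
from h import *
# bar & pins from the wrist depth
d=shot('wrist','w_%.2f.png'%manip.get_obs()['clock']);P=cloud(d);z=P[...,2];im=d['image'].astype(int)
np.savez('last.npz',**d)
for t,lo,hi in (('pin',.0465,.052),('bar',.042,.0462)):
    m=((z>lo)&(z<hi)).astype(np.uint8)
    n,l,s,c=cv2.connectedComponentsWithStats(m)
    for i in range(1,n):
        if s[i,4]>60: print(t,s[i],P[l==i].mean(0).round(4),[np.round(x,4) for x in cv2.minAreaRect(P[l==i][:,:2].astype(np.float32))])
o=manip.get_obs();print(o['clock'],o['position'],o['tcp_rot'],o['width'],o['force'],o['finger_force'])
E
python3 bar.py
```

```text
pin [510 104  35  31 797] [0.5391 0.0636 0.0492] [array([0.5396, 0.0637]), array([0.0126, 0.0117]), np.float64(5.1103)]
pin [223 268  34  39 215] [ 0.479  -0.0586  0.0493] [array([ 0.483, -0.06 ]), array([0.0105, 0.022 ]), np.float64(74.9545)]
pin [311 268  34  21 191] [ 0.5106 -0.0367  0.0492] [array([ 0.5103, -0.0377]), array([0.0166, 0.0067]), np.float64(59.86)]
pin [502 288  58  51 450] [ 6.017e-01 -5.000e-04  5.020e-02] [array([ 0.6026, -0.0008]), array([0.0353, 0.0078]), np.float64(83.1581)]
bar [  226     0   116   339 18388] [ 0.469  -0.0083  0.0453] [array([ 0.4742, -0.0171]), array([0.0543, 0.1514]), np.float64(33.5156)]
bar [503 104  21  29 171] [0.5357 0.0618 0.0441] [array([0.5362, 0.0623]), array([0.0056, 0.0115]), np.float64(23.9224)]
bar [ 435  258   57   62 1519] [ 0.5736 -0.008   0.045 ] [array([ 0.5755, -0.0076]), array([0.0192, 0.0305]), np.float64(9.7917)]
bar [499 285  61  54 397] [ 6.053e-01 -5.000e-04  4.350e-02] [array([ 0.6059, -0.0014]), array([0.038 , 0.0109]), np.float64(85.6745)]
bar [ 259  377   49   36 1595] [ 0.5345 -0.1097  0.0454] [array([ 0.5348, -0.1101]), array([0.0259, 0.0254]), np.float64(31.8941)]
4.0 [ 0.50097532 -0.05593759  0.02867047] [-1.79995953e+02 -1.01205124e-03  1.23081499e+02] 0.2783515627975894 [-0.2009134   0.71679048  0.34408517] 24.994744062423706
```

{"fn": "servo_tool", "kwargs": {
  "increments": [
    [0.8,0.004,0.002,0,0,0,-4],
    [0.8,0.012,0.004,0,0,0,-10],
    [0.8,0.02,0.006,0,0,0,-16],
    [0.8,0.028,0.008,0,0,0,-22],
    [0.8,0.031,0.009,0,0,0,-24.6]
  ]
}}

```text
clock: 4.62
position: [0.5312, -0.047, 0.0286]
tcp_rot: [-179.9, -0.0, 98.4]
force: [-5.3, -2.2, 6.0]
width: 0.272
finger_force: 25.2
```

{"fn": "servo_tool", "kwargs": {
  "increments": [
    [0.8,0,0,0,0,0,0],
    [0.8,0,0,0,0,0,0],
    [0.8,0,0,0,0,0,0],
    [0.8,0,0,0,0,0,0],
    [0.8,0,0,0,0,0,0]
  ]
}}

```text
clock: 5.25
position: [0.5317, -0.0469, 0.0286]
tcp_rot: [-180.0, -0.0, 98.5]
force: [-4.1, 0.2, 5.7]
width: 0.277
finger_force: 25.0
```

```bash
python3 bar.py
```

```text
pin [337  21  32  36 862] [0.5397 0.0637 0.0493] [array([0.5398, 0.0638]), array([0.0117, 0.0116]), np.float64(85.7371)]
pin [451 169  91 108 572] [0.6065 0.0062 0.0502] [array([0.6102, 0.0035]), array([0.0558, 0.0198]), np.float64(70.4111)]
pin [223 268  34  39 213] [ 0.5099 -0.0409  0.0492] [array([ 0.513 , -0.0439]), array([0.0107, 0.0219]), np.float64(50.9633)]
pin [311 269  34  38 210] [ 0.5474 -0.0354  0.0494] [array([ 0.5454, -0.0394]), array([0.0224, 0.0106]), np.float64(56.9758)]
bar [  226     0   116   339 18495] [0.5216 0.0085 0.0453] [array([ 0.5275, -0.0008]), array([0.0539, 0.1527]), np.float64(1.2562)]
bar [ 373  190   41   68 1902] [ 0.5745 -0.0094  0.0451] [array([ 0.5757, -0.0083]), array([0.0179, 0.0321]), np.float64(8.5413)]
bar [ 259  377   50   35 1588] [ 0.5394 -0.1102  0.0453] [array([ 0.5394, -0.1106]), array([0.026 , 0.0248]), np.float64(8.135)]
5.3 [ 0.53169372 -0.04685235  0.02864651] [-1.79965415e+02 -1.53402906e-02  9.84929878e+01] 0.27957619511160897 [-4.41813812  0.96431922  4.86382945] 24.999271631240845
```

{"fn": "servo_tool", "kwargs": {
  "increments": [
    [0.8,0.002,-0.002,0,0,0,0],
    [0.8,0.004,-0.003,0,0,0,0],
    [0.8,0.005,-0.004,0,0,0,0],
    [0.8,0.005,-0.0045,0,0,0,0],
    [0.8,0.005,-0.005,0,0,0,0]
  ]
}}

```text
clock: 5.92
position: [0.5365, -0.051, 0.0287]
tcp_rot: [-180.0, -0.1, 98.5]
force: [-4.4, 7.5, 5.1]
width: 0.278
finger_force: 25.0
```

{"fn": "servo_tool", "kwargs": {
  "increments": [
    [0.8,0.001,0,0,0,0,0],
    [0.8,0.002,0,0,0,0,0],
    [0.8,0.003,0,0,0,0,0],
    [0.8,0.003,0,0,0,0,0],
    [0.8,0.003,0,0,0,0,0]
  ]
}}

```text
clock: 6.55
position: [0.5377, -0.0513, 0.0286]
tcp_rot: [-179.7, -0.1, 98.5]
force: [-14.6, 4.6, 15.7]
width: 0.279
finger_force: 25.0
```

```bash
python3 bar.py|egrep -v pin
```

```text
bar [  226     0   116   339 18252] [0.5272 0.0039 0.0453] [array([ 0.5295, -0.0053]), array([0.0543, 0.1515]), np.float64(7.8509)]
bar [ 362  179   41   69 1987] [ 0.5746 -0.0094  0.045 ] [array([ 0.5746, -0.0085]), array([0.0168, 0.032 ]), np.float64(8.2138)]
bar [ 260  377   49   42 1675] [ 0.5461 -0.1152  0.0453] [array([ 0.5464, -0.1177]), array([0.0257, 0.0306]), np.float64(9.4188)]
6.6 [ 0.53769984 -0.05126446  0.02861992] [-1.79707726e+02 -1.03102717e-01  9.85380250e+01] 0.271020183794292 [-14.63509913   4.29083472  16.40396746] 25.03790259361267
```

{"fn": "servo_tool", "kwargs": {
  "increments": [
    [0.8,0,-0.001,0,0,0,0],
    [0.8,0.001,-0.0015,0,0,0,0],
    [0.8,0.001,-0.0015,0,0,0,0],
    [0.8,0.001,-0.0015,0,0,0,0],
    [0.8,0.001,-0.0015,0,0,0,0]
  ]
}}

```text
clock: 7.22
position: [0.5377, -0.0515, 0.0285]
tcp_rot: [-179.6, -0.2, 98.5]
force: [-18.1, 14.1, 20.6]
width: 0.275
finger_force: 25.0
```

```bash
cat > edge.py <<'E'
from h import *
import sys
d=shot(sys.argv[1]) if len(sys.argv)>1 else shot('wrist');P=cloud(d);z=P[...,2]
c=np.array([.5620,-.1243]);a=np.radians(8.45);ex=np.array([np.cos(a),np.sin(a)]);ey=np.array([-ex[1],ex[0]])
X=(P[...,:2]-c)@ex;Y=(P[...,:2]-c)@ey
m=(z>.042)&(z<.0475)&(X<.012)&(X>-.045)&(Y>-.003)&(Y<.225)
for y in range(-5,225,10):
    k=m&(abs(Y*1000-y)<4)
    if k.sum()>20: print(y,(np.percentile(X[k],[1,99])*1000).round(1),k.sum())
k=m&(abs(X+.013)<.008);print('ymin/max',Y[k].min(),Y[k].max())
o=manip.get_obs();print(o['clock'],o['position'],o['tcp_rot'],o['force'])
E
python3 edge.py
```

```text
-5 [-22.5  -6.4] 61
5 [-27.   -1.6] 548
15 [-27.3  -1.8] 590
25 [-27.2  -2. ] 198
45 [-27.2  -2.1] 165
55 [-27.5  -2.2] 707
65 [-27.4  -2.4] 756
75 [-27.6  -2.1] 804
85 [-40.8  11.1] 1163
95 [-27.8  -2.6] 885
105 [-27.9  -2.4] 948
115 [-28.1  -2.6] 1000
125 [-28.3  -2.9] 1047
135 [-28.2  -2.7] 1110
145 [-28.3  -3. ] 1163
155 [-28.4  -3.2] 1238
165 [-28.5  -3.1] 1340
175 [-28.7  -3.4] 1416
185 [-28.8   5.4] 1573
195 [-28.9  -3.4] 1326
ymin/max -0.0029809756902214398 0.19774805878915094
7.275 [ 0.53776789 -0.05149695  0.02856427] [-179.59976634   -0.23115971   98.49559287] [-19.00643791  14.09146007  20.72436808]
```

{"fn": "servo_tool", "kwargs": {
  "increments": [
    [0.8,0,0.001,0,0,0,-0.5],
    [0.8,0,0.001,0,0,0,-1],
    [0.8,0,0.001,0,0,0,-1.4],
    [0.8,0,0.001,0,0,0,-1.4],
    [0.8,0,0.001,0,0,0,-1.4]
  ]
}}

```text
clock: 7.9
position: [0.5385, -0.0514, 0.0285]
tcp_rot: [-179.7, -0.1, 97.2]
force: [-14.7, 6.9, 15.9]
width: 0.275
finger_force: 25.2
```

```bash
python3 edge.py|sed -n '2,4p;6p;12p;16p;18,30p'
```

```text
5 [-26.9  -1.4] 547
15 [-27.   -1.4] 588
25 [-26.6  -1.5] 186
55 [-26.9  -1.4] 730
115 [-27.   -1.5] 993
155 [-27.1  -1.5] 1266
175 [-27.1  -1.5] 1429
185 [-27.1   6.1] 1610
195 [-27.1  -1.8] 1327
ymin/max -0.0029582837616109444 0.19781129240275505
7.95 [ 0.53853265 -0.05139587  0.02853289] [-1.79681980e+02 -1.23759266e-01  9.71572136e+01] [-15.22906486   7.62250525  15.51480145]
```

{"fn": "servo_tool", "kwargs": {
  "increments": [
    [0.6,-0.001,0,0,0,0,0],
    [0.6,-0.001,0,0,0,0,0],
    [0.6,-0.002,0,0,0,0,0],
    [0.6,-0.002,0,0.01,0,0,0],
    [0.6,-0.002,0,0.03,0,0,0]
  ]
}}

```text
clock: 8.57
position: [0.5388, -0.0524, 0.059]
tcp_rot: [-180.0, -0.0, 97.1]
force: [-0.4, 1.2, 0.1]
width: 0.4
finger_force: 0.0
```

{"fn": "servo_tool", "kwargs": {
  "increments": [
    [0.6,0,0,0.03,0,0,0],
    [0.5,0.03,0,0.09,0,0,0],
    [0.4,0.06,0.0,0.15,0,0,0],
    [0.3,0.06,0.0,0.19,0,0,0],
    [0.3,0.06,0.0,0.19,0,0,0]
  ]
}}

```text
clock: 9.2
position: [0.6007, -0.0526, 0.253]
tcp_rot: [179.6, 0.1, 97.1]
force: [0.3, -0.5, -1.1]
width: 0.689
finger_force: 0.0
```

```bash
python3 edge.py; python3 bar.py; python3 - <<'E'
from h import *
import glob
d=dict(np.load('last.npz'))
K=d['K'];q=np.linalg.inv(d['pose'])@np.array([.6299,-.003,.0575,1]);u=K@q[:3]/q[2];print(u)
x,y=int(u[0]),int(u[1]);cv2.imwrite('pics/dial2.png',cv2.resize(d['image'][max(y-45,0):y+45,x-45:x+45,::-1],None,fx=6,fy=6,interpolation=3))
E
```

```text
5 [-26.1  -0.8] 149
15 [-26.4  -0.5] 154
25 [-26.1  -0.7] 153
35 [-26.1  10.9] 170
45 [-26.2  -0.7] 163
55 [-26.3  -1. ] 165
65 [-26.1  -0.7] 171
75 [-26.   -0.9] 176
85 [-26.1  -1.2] 182
95 [-26.3  -0.7] 186
105 [-26.3  -1.1] 185
115 [-26.3  -0.7] 191
125 [-26.   -0.9] 197
135 [-26.  -1.] 201
145 [-26.3  -0.8] 211
155 [-26.5  -0.9] 219
165 [-26.3  -1. ] 211
175 [-26.4  -0.8] 224
185 [-26.4  10.3] 244
195 [-26.4  -0.8] 240
205 [-26.4  -0.9] 247
215 [-26.4  -0.9] 248
ymin/max -0.002479943871472698 0.2189500987751755
9.25 [ 0.59947103 -0.05249088  0.25033974] [1.79828391e+02 5.29227421e-02 9.70872005e+01] [-0.73709489  0.12867042 -0.27207913]
pin [233  54  12  14 125] [0.5407 0.064  0.0493] [array([0.5406, 0.0639]), array([0.0107, 0.0116]), np.float64(53.6502)]
pin [375 181  37  41 105] [ 0.7125 -0.0522  0.0493] [array([ 0.7141, -0.0536]), array([0.0575, 0.0129]), np.float64(60.0121)]
pin [391 196  55  52 191] [ 0.7665 -0.0852  0.0493] [array([ 0.7608, -0.0825]), array([0.0708, 0.0309]), np.float64(55.3798)]
pin [243 212  11  11  90] [ 0.5644 -0.0935  0.0492] [array([ 0.5644, -0.0938])
[... 296 characters left out ...]
.5194)]
bar [258 125  17  31 365] [ 0.5758 -0.0095  0.0449] [array([ 0.5749, -0.0088]), array([0.0169, 0.0311]), np.float64(6.6641)]
bar [374 180  37  41  79] [ 0.7128 -0.0523  0.044 ] [array([ 0.7141, -0.0536]), array([0.0579, 0.0127]), np.float64(60.4825)]
bar [393 198  51  48 135] [ 0.7677 -0.0849  0.044 ] [array([ 0.7624, -0.0836]), array([0.0687, 0.027 ]), np.float64(55.1181)]
bar [175 413  36   7 131] [ 0.5096 -0.3904  0.0441] [array([ 0.5153, -0.3893]), array([0.0477, 0.0108]), np.float64(7.4553)]
9.3 [ 0.59868588 -0.05240036  0.2486513 ] [1.79992122e+02 3.06029634e-03 9.70814636e+01] 0.7003870169558561 [-0.13954634 -0.5219491  -0.62141205] 0.0
[320.05978817 142.68979681   1.        ]
```

View pics/dial2.png

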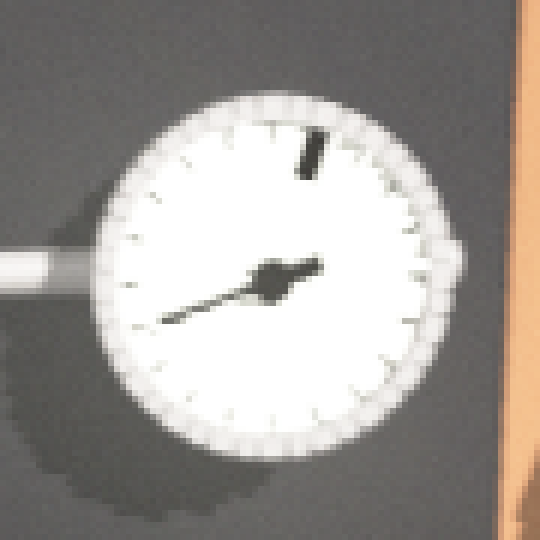

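The bar is in and parallel to the pins. In the crop the pointer tip is at about (163,322), the hub at (270,283) and the zero mark at (312,155). I'll check the press-in depth from how far the pointer turned, then work out the bezel turn.

```bash
cat > dial.py <<'E'
from h import *
C=np.array([.6299,-.003])
def rect(d,f=None,s=8000):
    # rectify the face plane to a top view, s px/m, +x world up, +y left
    n=400;zf=.0575
    pts=np.float32([[C[0]+a,C[1]+b,zf] for a in(-.025,.025) for b in(-.025,.025)])
    q=(np.c_[pts,np.ones(4)]@np.linalg.inv(d['pose']).T)[:,:3]@d['K'].T
    src=np.float32(q[:,:2]/q[:,2:]);dst=np.float32([[200-(b)*s,200-(a)*s] for a in(-.025,.025) for b in(-.025,.025)])
    H=cv2.getPerspectiveTransform(src,dst)
    w=cv2.warpPerspective(d['image'],H,(n,n),flags=cv2.INTER_CUBIC);g=w.max(2)
    # centre refine: white face disc
    b=cv2.medianBlur(g,5)
    k=(b<110).astype(np.uint8);N,l,st,c=cv2.connectedComponentsWithStats(k)
    for i in range(1,N):
        if st[i,4]>150:
            v,u=np.nonzero(l==i);x=(200-v)/s;y=(200-u)/s
            print('blob',st[i],'cen mm',(x.mean()*1e3).round(2),(y.mean()*1e3).round(2),'az',np.degrees(np.arctan2(y.mean(),x.mean())).round(1),'r',(np.hypot(x,y).max()*1e3).round(1))
    if f: cv2.imwrite('pics/'+f,w[:,:,::-1])
if __name__=='__main__':
    import sys
    for f in sys.argv[1:]:
        if f=='now': rect(shot('wrist'),'rn%.1f.png'%manip.get_obs()['clock'])
        elif f=='top': rect(shot('top'))
        else: rect(dict(np.load(f+'.npz')),'r_'+f+'.png')
E
python3 dial.py w1 last
python3 - <<'E'
from h import *
a=cv2.imread('pics/r_w1.png');b=cv2.imread('pics/r_last.png');cv2.imwrite('pics/both.png',np.hstack([a,b]))
E
```

```text
blob [   0    0   42   49 1018] cen mm 23.03 23.31 az 45.3 r 35.4
blob [368   0  32  33 521] cen mm 23.68 -23.62 az -44.9 r 35.3
blob [191 115  12  36 203] cen mm 8.45 0.37 az 2.5 r 10.7
blob [   2  153   65   33 1527] cen mm 3.98 20.73 az 79.1 r 25.1
blob [ 181  154   53  110 3187] cen mm -0.47 -1.0 az -115.1 r 8.2
blob [  0 348  41  52 981] cen mm -22.87 23.4 az 134.3 r 35.3
blob [ 350  351   50   49 1115] cen mm -23.02 -22.91 az -135.1 r 35.2
blob [   0    0   54   61 1539] cen mm 22.65 22.84 az 45.2 r 35.4
blob [360   0  40  36 678] cen mm 23.64 -23.28 az -44.6 r 35.3
blob [ 172  141   61   93 2457] cen mm 1.05 -0.24 az -12.9 r 7.8
blob [   4  161   63   27 1149] cen mm 3.26 20.61 az 81.0 r 24.7
blob [   0  346   52   54 1314] cen mm -22.73 22.99 az 134.7 r 35.3
blob [357 357  43  43 928] cen mm -23.14 -23.14 az -135.0 r 35.2
```

View pics/both.png

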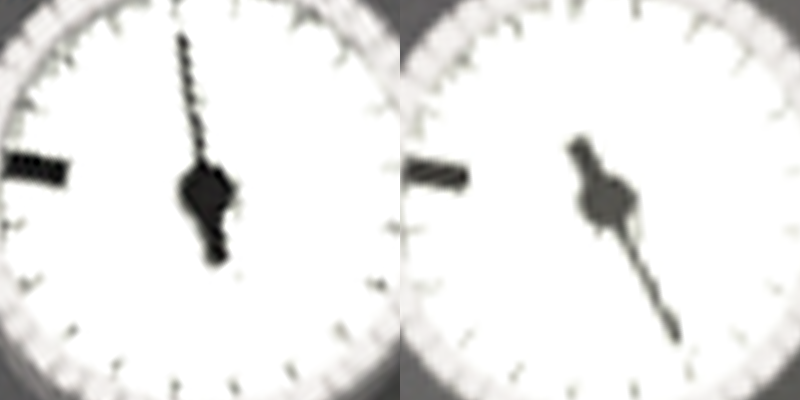

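Taking the plunger's rated 10 mm per turn, 163° means only about 4.5 mm pressed in. The bar is therefore still about 1.5 mm short of the pins, so I'll nudge it with closed fingers at mid-length.

{"fn": "servo_tool", "kwargs": {
  "increments": [
    [1,-0.03,0.008,0,0,0,0],
    [1,-0.08,0.02,-0.02,0,0,0],
    [1,-0.107,0.029,-0.06,0,0,0],
    [1,-0.107,0.029,-0.11,0,0,0],
    [1,-0.107,0.029,-0.15,0,0,0]
  ],
  "newtons": 20
}}

```text
clock: 9.93
position: [0.4902, -0.0231, 0.0961]
tcp_rot: [-179.8, -0.0, 97.1]
force: [-0.1, 0.4, -0.2]
width: 0.215
finger_force: 0.0
```

{"fn": "servo_tool", "kwargs": {
  "increments": [
    [1,0,0,-0.01,0,0,0],
    [1,0,0,-0.03,0,0,0],
    [1,0,0,-0.06,0,0,1],
    [1,0,0,-0.06,0,0,1],
    [1,0,0,-0.06,0,0,1]
  ]
}}

```text
clock: 10.55
position: [0.4926, -0.0235, 0.0398]
tcp_rot: [179.9, 0.0, 98.1]
force: [-0.5, 0.8, 0.0]
width: 0.007
finger_force: 0.0
```

{"fn": "servo_tool", "kwargs": {
  "increments": [
    [1,0,0,-0.008,0,0,0],
    [1,0,0,-0.008,0,0,0],
    [1,0.003,0.0005,-0.008,0,0,0],
    [1,0.005,0.0005,-0.008,0,0,0],
    [1,0.006,0.001,-0.008,0,0,0]
  ]
}}

```text
clock: 11.18
position: [0.4983, -0.0224, 0.0307]
tcp_rot: [180.0, 0.0, 98.1]
force: [0.4, 0.4, 0.4]
width: 0.002
finger_force: 0.0
```

{"fn": "servo_tool", "kwargs": {
  "increments": [
    [1,0.001,0,0,0,0,0],
    [1,0.002,0,0,0,0,0],
    [1,0.003,0,0,0,0,0],
    [1,0.004,0.0005,0,0,0,0],
    [1,0.004,0.0005,0,0,0,0]
  ]
}}

```text
clock: 11.8
position: [0.5021, -0.0219, 0.0306]
tcp_rot: [180.0, 0.0, 98.1]
force: [-0.4, -0.5, 0.4]
width: 0.009
finger_force: 0.0
```

{"fn": "servo_tool", "kwargs": {
  "increments": [
    [1,0.001,0,0,0,0,0],
    [1,0.002,0,0,0,0,0],
    [1,0.003,0,0,0,0,0],
    [1,0.004,0.0005,0,0,0,0],
    [1,0.004,0.0005,0,0,0,0]
  ]
}}

```text
clock: 12.42
position: [0.5058, -0.0215, 0.0306]
tcp_rot: [-180.0, -0.0, 98.1]
force: [-1.6, -1.9, 0.6]
width: 0.004
finger_force: 0.9
```

```bash
python3 edge.py|sed -n '1,5p;10p;17,40p'
```

```text
105 [-23.   -1.7] 621
115 [-41.4  -1.8] 760
125 [-36.3  -1.9] 871
135 [-27.3  -1.7] 901
145 [-27.2  -1.8] 959
195 [-27.3   2.4] 1344
```

{"fn": "servo_tool", "kwargs": {
  "increments": [
    [1,0.0005,0,0,0,0,0],
    [1,0.001,0,0,0,0,0],
    [1,0.0015,0,0,0,0,0],
    [1,0.002,0.0003,0,0,0,0],
    [1,0.002,0.0003,0,0,0,0]
  ]
}}

```text
clock: 13.1
position: [0.5065, -0.0212, 0.0305]
tcp_rot: [-179.8, -0.0, 98.1]
force: [-8.7, -3.5, 6.9]
width: 0.006
finger_force: 5.1
```

{"fn": "servo_tool", "kwargs": {
  "increments": [
    [1,0.0005,0,0,0,0,0],
    [1,0.001,0,0,0,0,0],
    [1,0.001,0,0,0,0,0],
    [1,0.001,0,0,0,0,0],
    [1,0.001,0,0,0,0,0]
  ]
}}

```text
clock: 13.72
position: [0.5071, -0.0211, 0.0305]
tcp_rot: [-179.8, -0.0, 98.1]
force: [-11.1, -3.7, 9.6]
width: 0.009
finger_force: 6.1
```

{"fn": "servo_tool", "kwargs": {
  "increments": [
    [1,-0.006,-0.001,0,0,0,0],
    [1,-0.01,-0.001,0,0,0,0],
    [1,-0.01,-0.001,0.04,0,0,0],
    [1,-0.01,-0.001,0.1,0,0,0],
    [0.6,0.03,-0.02,0.15,0,0,0]
  ]
}}

```text
clock: 14.35
position: [0.5358, -0.0393, 0.1798]
tcp_rot: [180.0, -0.0, 98.1]
force: [0.8, -0.6, 1.0]
width: 0.07
finger_force: 0.0
```

{"fn": "servo_tool", "kwargs": {
  "increments": [
    [0,0.03,0,0.04,0,0,0],
    [0,0.06,-0.01,0.06,0,0,0],
    [0,0.06,-0.01,0.06,0,0,0],
    [0,0.06,-0.01,0.06,0,0,0],
    [0,0.06,-0.01,0.06,0,0,0]
  ]
}}

```text
clock: 14.98
position: [0.5955, -0.0496, 0.2366]
tcp_rot: [-179.9, -0.0, 98.1]
force: [-0.2, 0.4, -0.2]
width: 0.602
finger_force: 0.0
```

```bash
python3 edge.py|sed -n '1,3p;10p;17p;20,40p'; python3 bar.py|head -5; python3 dial.py last
```

```text
5 [-25.4  -0.1] 160
15 [-24.9   0.2] 167
25 [-25.5   0.3] 167
95 [-25.1   0.4] 200
165 [-25.    0.2] 236
195 [-24.8   0.6] 271
205 [-25.1   0.3] 257
215 [-25.2   0.5] 264
ymin/max -0.002903038414215609 0.21933176991801953
15.025 [ 0.59565143 -0.04961858  0.2367977 ] [-1.79933211e+02 -2.54403030e-02  9.80939022e+01] [-0.36214702  0.32944459 -0.60031058]
pin [238  56  13  14 137] [0.5407 0.064  0.0493] [array([0.5406, 0.0639]), array([0.0111, 0.0113]), np.float64(61.3517)]
pin [381 189  39  43 114] [ 0.7126 -0.0521  0.0492] [array([ 0.7137, -0.0542]), array([0.0582, 0.0132]), np.float64(61.4568)]
pin [421 204  33  54 172] [ 0.7722 -0.0796  0.0493] [array([ 0.7698, -0.0757]), array([0.0636, 0.0197]), np.float64(79.2376)]
pin [245 218  11  12  96] [ 0.5644 -0.0935  0.0491] [array([ 0.5642, -0.0937]), array([0.0111, 0.011 ]), np.float64(74.5092)]
pin [229 249  11  11  91] [ 0.5509 -0.1318  0.049 ] [array([ 0.5509, -0.1322]), array([0.0112, 0.0112]), np.float64(88.4949)]
blob [   0    0   51   59 1427] cen mm 22.68 22.98 az 45.4 r 35.4
blob [364   0  36  33 508] cen mm 23.77 -23.55 az -44.7 r 35.3
blob [ 183  134   52   95 2667] cen mm 1.77 -1.43 az -38.8 r 9.1
blob [   5  156   63   29 1293] cen mm 3.76 20.56 az 79.6 r 24.7
blob [   0  343   55   57 1478] cen mm -22.63 22.82 az 134.8 r 35.3
blob [ 355  353   45   47 1026] cen mm -23.03 -23.06 az -135.0 r 35.2
```

View pics/r_last.png

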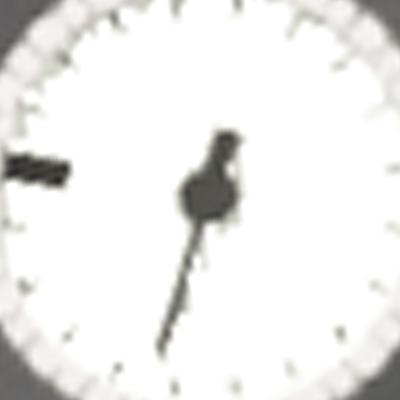

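The pointer has now turned 206°, or 5.7 mm pressed in, so the bar is home against the pins. The pointer is at azimuth about 163° and the zero mark at about 80.5°, so the bezel needs about +83°. I'll grip it clear of the clamp, starting at yaw 128°.

{"fn": "servo_tool", "kwargs": {
  "increments": [
    [0,0.01,0.015,0,0,0,8],
    [0,0.025,0.035,-0.02,0,0,16],
    [0,0.034,0.047,-0.06,0,0,24],
    [0,0.034,0.047,-0.1,0,0,30],
    [0,0.034,0.047,-0.14,0,0,30]
  ]
}}

```text
clock: 15.7
position: [0.6301, -0.0026, 0.096]
tcp_rot: [-180.0, -0.0, 128.2]
force: [0.1, 0.3, 0.1]
width: 0.995
finger_force: 0.0
```

{"fn": "servo_tool", "kwargs": {
  "increments": [
    [0,0,0,0,0,0,0],
    [0,0,0,0,0,0,0],
    [0,0,0,0,0,0,0],
    [0,0,-0.001,-0.02,0,0,0],
    [0,0,-0.001,-0.02,0,0,0]
  ]
}}

```text
clock: 16.32
position: [0.6294, -0.004, 0.0757]
tcp_rot: [-179.9, -0.1, 128.1]
force: [0.7, 0.1, 0.1]
width: 0.998
finger_force: 0.0
```

{"fn": "servo_tool", "kwargs": {
  "increments": [
    [0,0.0005,0.001,-0.015,0,0,0],
    [0,0.0005,0.001,-0.028,0,0,0],
    [0,0.0005,0.001,-0.028,0,0,0],
    [0.3,0.0005,0.001,-0.028,0,0,0],
    [0.6,0.0005,0.001,-0.028,0,0,0]
  ],
  "newtons": 15
}}

```text
clock: 16.95
position: [0.6312, -0.0029, 0.0499]
tcp_rot: [180.0, 0.0, 128.1]
force: [-0.4, 0.6, 0.2]
width: 0.834
finger_force: 0.0
```

{"fn": "servo_tool", "kwargs": {
  "increments": [
    [0.6,0,0,0,0,0,0],
    [0.6,0,0,0,0,0,0],
    [0.6,0,0,0,0,0,0],
    [0.6,0,0,0,0,0,0],
    [0.6,0,0,0,0,0,0]
  ]
}}

```text
clock: 17.58
position: [0.6307, -0.0031, 0.0496]
tcp_rot: [-180.0, -0.0, 128.1]
force: [-5.3, -3.4, 5.3]
width: 0.645
finger_force: 15.0
```

{"fn": "servo_tool", "kwargs": {
  "increments": [
    [0.6,0,0,0,0,0,8],
    [0.6,0,0,0,0,0,16],
    [0.6,0,0,0,0,0,25],
    [0.6,0,0,0,0,0,34],
    [0.6,0,0,0,0,0,42]
  ]
}}

```text
clock: 18.2
position: [0.6301, -0.0043, 0.0496]
tcp_rot: [-179.9, -0.1, 170.4]
force: [-9.4, -11.8, 8.1]
width: 0.639
finger_force: 15.0
```

{"fn": "servo_tool", "kwargs": {
  "increments": [
    [0.6,0,0,0,0,0,8],
    [0.6,0,0,0,0,0,17],
    [0.6,0,0,0,0,0,26],
    [0.6,0,0,0,0,0,34],
    [0.6,0,0,0,0,0,41]
  ]
}}

```text
clock: 18.82
position: [0.6304, -0.0055, 0.0496]
tcp_rot: [-179.9, -0.2, -148.7]
force: [-6.5, -19.4, 6.3]
width: 0.642
finger_force: 15.0
```

{"fn": "servo_tool", "kwargs": {
  "increments": [
    [0.6,0,0,0,0,0,0],
    [0.6,0,0,0,0,0,0],
    [0.1,0,0,0,0,0,0],
    [0.1,0,0,0,0,0,0],
    [0.1,0,0,0,0,0,0]
  ]
}}

```text
clock: 19.45
position: [0.631, -0.0025, 0.0493]
tcp_rot: [180.0, 0.0, -148.9]
force: [0.4, 0.1, 0.1]
width: 0.883
finger_force: 0.0
```

{"fn": "servo_tool", "kwargs": {
  "increments": [
    [0.1,0,0,0.04,0,0,0],
    [0.1,0,0,0.1,0,0,-10],
    [0.1,0,0,0.15,0,0,-20],
    [0.1,-0.01,-0.02,0.19,0,0,-30],
    [0.1,-0.034,-0.04,0.19,0,0,-40]
  ]
}}

```text
clock: 20.08
position: [0.5982, -0.0431, 0.2426]
tcp_rot: [180.0, 0.3, 170.8]
force: [-0.4, -0.0, -0.9]
width: 0.901
finger_force: 0.0
```

{"fn": "servo_tool", "kwargs": {
  "increments": [
    [0.1,0,0,0,0,0,-10],
    [0.1,0,0,0,0,0,-20],
    [0.1,0,0,0,0,0,-30],
    [0.1,0,0,0,0,0,-40],
    [0.1,0,-0.006,0,0,0,-50]
  ]
}}

```text
clock: 20.7
position: [0.597, -0.0484, 0.2394]
tcp_rot: [180.0, -0.0, 120.8]
force: [0.1, -0.8, -0.6]
width: 0.902
finger_force: 0.0
```

{"fn": "servo_tool", "kwargs": {
  "increments": [
    [0.1,0,0,0,0,0,-10],
    [0.1,0,0,0,0,0,-20],
    [0.1,0,0,0,0,0,-22],
    [0.1,0,0,0,0,0,-22],
    [0.1,0,0,0,0,0,-22]
  ]
}}

```text
clock: 21.32
position: [0.5969, -0.0488, 0.2394]
tcp_rot: [-180.0, -0.0, 99.2]
force: [-0.2, -0.0, -0.2]
width: 0.898
finger_force: 0.0
```

```bash
python3 edge.py|sed -n '1,3p;10p;17p;20,40p'; python3 bar.py|head -5; python3 dial.py last
```

```text
5 [-25.1   0.4] 158
15 [-24.7   0.4] 162
25 [-25.3  -0.1] 168
95 [-25.4   0.3] 203
165 [-25.4   0.1] 233
195 [-24.8   0.6] 247
205 [-25.2   0.5] 270
215 [-24.9   0.3] 268
ymin/max -0.002736039233083886 0.21923930385169144
21.375 [ 0.59694051 -0.04886704  0.23943098] [1.79998879e+02 5.16323078e-04 9.91881616e+01] [ 0.71306875 -0.23583473  0.5407391 ]
pin [239  56  13  14 137] [0.5407 0.064  0.0491] [array([0.5405, 0.0641]), array([0.011 , 0.0114]), np.float64(55.4952)]
pin [378 192  39  50 119] [ 0.7125 -0.0541  0.0493] [array([ 0.7139, -0.0585]), array([0.0642, 0.0166]), np.float64(67.5204)]
pin [393 207  58  53 213] [ 0.7664 -0.0845  0.0492] [array([ 0.7604, -0.0821]), array([0.0711, 0.0318]), np.float64(55.4304)]
pin [243 218  11  11  91] [ 0.5643 -0.0936  0.0491] [array([ 0.5643, -0.094 ]), array([0.0109, 0.0112]), np.float64(7.7041)]
pin [226 248  11  11  88] [ 0.5508 -0.1317  0.049 ] [array([ 0.5505, -0.132 ]), array([0.0117, 0.0108]), np.float64(56.8413)]
blob [   0    0   54   58 1425] cen mm 22.74 22.92 az 45.2 r 35.4
blob [365   0  35  31 578] cen mm 23.64 -23.51 az -44.8 r 35.3
blob [ 184  132   50   97 2505] cen mm 1.69 -1.28 az -37.3 r 9.0
blob [ 148  327   33   66 1212] cen mm -20.33 4.45 az 167.7 r 24.5
blob [   0  343   55   57 1437] cen mm -22.63 22.89 az 134.7 r 35.3
blob [353 353  47  47 996] cen mm -23.08 -23.07 az -135.0 r 35.2
```

View pics/r_last.png

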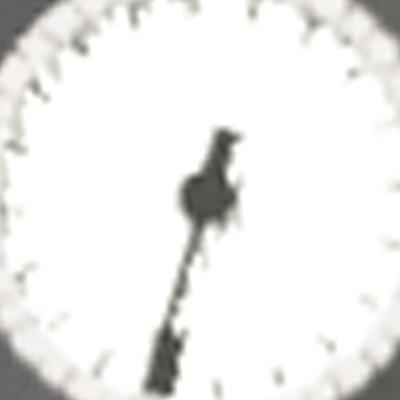

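The zero mark now lies under the pointer's thin end (mark centre (164,362), hub (207,195)), with perhaps 2–4° of error hidden by parallax. I'll check from straight above the dial.

{"fn": "servo_tool", "kwargs": {
  "increments": [
    [0.1,0.015,-0.013,0,0,0,0],
    [0.1,0.03,-0.027,-0.03,0,0,0],
    [0.1,0.047,-0.04,-0.07,0,0,0],
    [0.1,0.047,-0.04,-0.11,0,0,0],
    [0.1,0.047,-0.04,-0.11,0,0,0]
  ]
}}

```text
clock: 22.05
position: [0.6423, -0.0887, 0.1267]
tcp_rot: [-179.7, -0.1, 99.1]
force: [0.3, -0.0, 1.2]
width: 0.901
finger_force: 0.0
```

```bash
python3 bar.py|tail -1; python3 dial.py last; python3 -c "
from h import *
d=np.load('last.npz');print(d['pose'][:3,3])"
```

```text
22.1 [ 0.64358379 -0.08879381  0.1292031 ] [-1.79905494e+02 -3.89660233e-02  9.91153793e+01] 0.9037675529918442 [0.86175242 0.04975938 0.70246391] 0.0
blob [   0    0   53   58 1464] cen mm 22.7 22.91 az 45.3 r 35.4
blob [363   0  37  38 703] cen mm 23.51 -23.35 az -44.8 r 35.3
blob [ 181  132   51   82 1115] cen mm 3.87 -1.04 az -15.1 r 8.8
blob [ 147  326   35   68 1373] cen mm -20.4 4.55 az 167.4 r 24.6
blob [   0  337   60   63 1726] cen mm -22.42 22.67 az 134.7 r 35.3
blob [ 353  354   47   46 1070] cen mm -23.05 -22.97 az -135.1 r 35.2
[ 0.62758356 -0.00474716  0.29334616]
```

View pics/r_last.png

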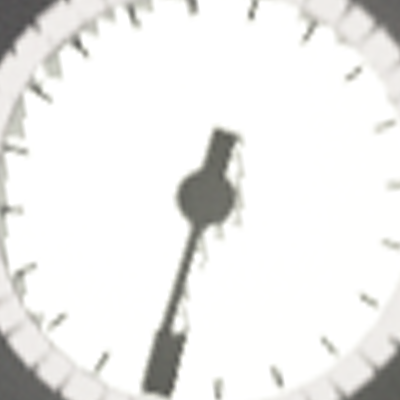

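From straight above, the pointer (hub (206,197)) runs into the middle of the zero mark (163,363), within about 1.5° or 0.5 mm. The arm is clear, so I'm handing in.

```bash
python3 -c "
from bench import manip
print(manip.job_done())"
```

```text
the job is handed in; nothing more can be done
None
```

The job is handed in with no verdict returned: the bar lies home against the side and end pins (by camera and pointer turn, about 0.3 mm off the side pins), the zero mark is about 0.5 mm from under the pointer, and the arm is clear, at about 22 s of the 64 s allowed.

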